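Lock a hammer-head stop into the slotted rail

TASK

Take the hammer-head stop out of its setting block and lower its head through the slot of the rail at the marked line. Press it down against the sprung bar just far enough to give it a quarter turn under the lips, then slide it along, away from the mark towards the rail's tall steel end plate, until you feel it spring up into the hidden recess, and let go so that it stands upright, caught across the slot. Feel your way gently, without forcing it against the rail or bottoming the sprung bar hard, and leave the bottle, carton and tally counter where they are.

Things in the scene. Friction and masses are not known exactly. Their poses are not given: they have to be found in the camera images.
- stop_grip (a point): Loose hammer-head stop, about 0.14 kg, upright in the setting block at the start. This point is the middle of its flat black grip, on its vertical axis, 52 mm above the underside. Axes: x = long side of head and grip, y = across, z = up. Grip 30 (x) x 16 (y) mm, from 28 to 72 mm above the underside; hold it across its 16 mm. A half turn about z changes nothing.
- stop_foot (a point): Centre of the underside of the same stop's steel head, axes as stop_grip. Head 30 (x) x 12 (y) x 8 mm high, lower long edges rounded 2.5 mm. Above it a round stem of 10 mm diameter, then a round flange of 28 mm diameter from 24.5 to 28.5 mm above this point, then the grip.
- setting_block: Fixed grey plastic block, base 70 x 52 mm, 16 mm high, with a pocket about 33 x 15 mm in which the stop's head stands loosely; pocket floor 6 mm and rim 16 mm above the table. Origin: centre of the underside; x along the pocket.
- rail: Fixed aluminium rail, 220 x 44 x 50 mm high, slot upward, black cap at its -x end, dark steel plate 66 mm high at its +x end. Origin: centre of the underside; x along the slot. Slot 14 mm wide, top edges rounded 2 mm; hollow below it 38 mm wide. With the catch strips under them the lips are 7 mm thick. The strips have one gap, the recess: 17 mm long (x), 3 mm deep, out of sight.
- rail_mark (a point): Slot's centre line at the dark line across both lips (middle of the rail), level with the lip tops, 50 mm above the table; axes as rail. The middle of the recess lies 10 to 30 mm from here towards +x, a different distance each time, to be found by feel. Foot of the stop seated in it: 12 mm below this level (grip 40 mm above); to turn or slide under the lips the foot must be 15 mm or more below.
- rail_bar (a point): Middle of the top of the sprung steel bar as it stands when free, inside the rail, 10 mm below rail_mark (a fixed point of the rail). The bar can be pressed straight down by 7.5 mm to a hard stop; it yields from about 4 N and takes 1.2 N more per mm. A seated stop holds it 2 mm down; for the head to turn under the lips it must be held 5 to 7.5 mm down (10 to 13 N).
- bottle: Bystander: small brown dropper-size bottle with black cap, 27 x 27 x 74 mm, upright; origin at the centre of its underside.
- carton: Bystander: small white and dark carton, 34 x 34 x 117 mm, upright; origin at the centre of its underside.
- counter: Bystander: white hand tally counter, 46 x 67 x 22 mm, flat; origin at the centre of its underside.
There are look-alikes about, which are no part of the job. What is shaped like the part that bears stop_grip but yellow is not meant.

How it is judged (in metres and radians):
On the way, in this order (a step that is already met when the one before it is completed fails the run):
1. the head is in the slot within 8 mm of the mark, lengthwise, its underside at least 8 mm below the tops of the lips (x of stop_grip in the frame of rail_mark between -0.008 and 0.008 m and y of stop_grip in the frame of rail_mark between -0.005 and 0.005 m and z of stop_grip in the frame of rail_mark below 0.044 m and angle between the x axis of stop_grip and the x axis of rail_mark, either way round below 0.2 rad), for 0.05 s.
2. the stop is turned across the slot under the lips, pressed down below its seat (x of stop_grip in the frame of rail_mark between -0.012 and 0.036 m and y of stop_grip in the frame of rail_mark between -0.005 and 0.005 m and z of stop_grip in the frame of rail_mark below 0.0385 m and angle between the x axis of stop_grip and the x axis of rail_mark, either way round above 1.35 rad), for 0.05 s.
At the end, for the whole second after the job is handed in: The stop is released and at rest, turned across the slot (within 13 degrees of square), upright within 7 degrees, within 5 mm of the slot's centre line, 5 to 35 mm from the mark towards the steel end plate, and risen into the recess (stop_grip 38.5 to 42 mm above rail_mark) (x of stop_grip in the frame of rail_mark between 0.005 and 0.035 m and y of stop_grip in the frame of rail_mark between -0.005 and 0.005 m and z of stop_grip in the frame of rail_mark between 0.0385 and 0.042 m and angle between the x axis of stop_grip and the x axis of rail_mark, either way round above 1.35 rad and angle between stop_grip's own z axis and vertical below 0.12 rad and linear speed of stop below 0.02 m/s); the robot touches nothing.
It fails at once if the stop is forced against the rail, its catch strips or its sprung bar with more than 35 N (contact force between stop and rail above 35 N or contact force between stop and catch above 35 N).
It fails at once if the bottle is moved more than 30 mm or tipped (distance of bottle from where it was at the start of the episode above 0.03 m or angle between bottle's own z axis and vertical above 0.5 rad).
It fails at once if the carton is moved more than 30 mm or tipped (distance of carton from where it was at the start of the episode above 0.03 m or angle between carton's own z axis and vertical above 0.5 rad).
It fails at once if the counter is moved more than 30 mm or tipped (distance of counter from where it was at the start of the episode above 0.03 m or angle between counter's own z axis and vertical above 0.5 rad).
It also fails if it takes over 64 s, if anything falls off the work surface, if the arm or the gripper's body presses on something with over 40 N, if the wrist force passes 120 N, or if a joint passes its speed limit or range.

ROBOT

A 6-joint arm with a two-finger parallel gripper is mounted at the origin on a cart in front of the work surface, level with it; the furniture and walls round the work are solid. World frame = base frame: x ahead of the robot, y to its left, z up, the work surface at z = 0. Lengths are in mm, angles in rad, forces in N, time in s.
With the tool pointing down it reaches from about 250 to 775 mm from the base axis. Payload 4 kg.
Tool frame: the origin (TCP) lies midway between the tips of the shut fingers; the grasp point (between the pads) lies 19 mm behind it; z points along the fingers, y is the line along which they close (so a half turn about z gives the same grasp; the last joint's range is limited). The gripper opens to 85 mm and grips with 20 to 120 N. Pads are 22 mm wide; open, the fingers measure 114 mm over their backs; the gripper's body (76 mm by 85 mm) begins 54 mm behind the grasp point. The pads swing forward as they close: fully open they stand 13 mm farther back than shut.
Start: joints at [1.162, 0.087, 1.371, -0, 1.684, -0.103], TCP at [165.59, 524.498, 231.341] pointing down, gripper open.
Joint ranges: [-3.1, 3.1], [-0.76, 2.03], [0.27, 2.55], [-1.08, 4.22], [0.17, 2.65], [-2.57, 2.57]. Speed limits (rad/s): [2.79, 2.79, 3.14, 3.14, 3.14, 3.14].

INTERFACE

Orientations are given as a 3x3 rotation matrix whose columns are the frame's x, y, z axes.
In Python, from plant import * gives the robot as it stands.
- The arm moves only by the tool step_arm, never from a script. Its argument "rows" is a list that holds one entry, the list of rows, each a list of 5 numbers: the shift along the world's x, y, z as a fraction of full scale, then the turn about the world's z as a fraction of full scale, then the gripper command: -1 is shut, 1 is fully open, values between are in proportion. A call has 1 to 10 rows; each row shifts and turns the commanded pose from where the row before left it; what a row does not reach is not made up. Full scale, the value 1, is 150 mm for a shift and 120 degrees for a turn. A row lasts 1/12 s, in which the tool goes at most 41.7 mm and 7.16 degrees, less where a joint would pass 70% of its speed; a pose out of reach is approached as far as the arm can. A call with a number of a shift or a turn outside -1 to 1 is refused whole. A call with a gripper value outside its range is refused whole. The fingers move at their own pace and stop on an object; "force" is the grip in N (left out, the last holds). Time passes only in rows, so rows that do not move let the fingers close. It gives the time, the measured TCP pose, the force, the opening and the grip force at its end, in the units of the state.
- read_state(): the state, without advancing time (a new reading comes with each control period).
- camera(name): name is "side" or "top" or "wrist"; returns the picture (384x512x3 uint8, blue, green, red); there is no depth.
- camera_model(name): a dict with "fov_y" (degrees; the focal length in pixels is half the picture's height over the tangent of half this angle, whatever the lens; pixels are square), "cx", "cy" (the principal point, pixels), "k1" (the pictures are not rectified: a ray, as slopes to the right and down, at radius r is drawn at 1 + k1 r^2 times it, then the intrinsics apply), "camera_from_world" (4x4, takes a point from world to camera coordinates). Camera axes: x right, y down, z forward; pixel columns grow to the right and rows downward; lengths in mm; the calibration is good to about 2 mm. A picture is of the moment at which its call begins: read the wrist's pose just before it. camera_model takes no time and is no camera call; for the wrist camera it gives the pose at the moment of the call.
- finish_job(): hands the job in; it is judged then, once.
The state is a dict: "time": time; "q": joint angles; "dq": joint speeds; "tau": joint torques, N m; "position": TCP position; "orientation": TCP orientation; "ft_force": force on the tool from outside, world axes, zero at the start; "ft_torque": the same for the moment, N m; "opening": opening from 0.0 (shut) to 1.0 (fully open); "grasp_force": force on a finger pad.
Only numpy, scipy, OpenCV 4.12 (cv2) and the standard library are available. Lean on these libraries where they do the work, as an engineer would, in place of code of your own. Each camera call takes 0.05 s, during which the arm holds its last target. There are 200 camera calls.

## Working session

There is one attempt and no reset: what is moved stays moved. The work goes in short steps, Python scripts to look and compute and a tool call to move; the robot and the scene stay as the last step left them, time stands still between calls to the robot, and variables do not carry over. Pictures are saved under pics/ and viewed, at most 10 in all, crops included, and the job is handed in when it is done.

Besides the shell and the picture viewer there is one more tool, called as a command line: name --argument value ..., lists and objects as JSON in quotes. step_arm: Moves the arm, as the interface text tells. Its arguments: {"type":"object","properties":{"rows":{"type":"array","items":{"type":"array","items":{"type":"array","items":{"type":"number","minimum":-1,"maximum":1}}}},"force":{"type":"number"}},"required":["rows"]}

```bash
mkdir -p pics
cat > h.py <<'E'
from plant import *
import numpy as np, cv2
def ray(m,u,v):
    f=192/np.tan(np.radians(m["fov_y"])/2)
    d=np.array([(u-m["cx"])/f,(v-m["cy"])/f]); s=d.copy()
    for _ in range(20): s=d/(1+m["k1"]*(s@s))
    T=np.array(m["camera_from_world"]); R=T[:3,:3]; t=T[:3,3]
    return -R.T@t, R.T@np.array([s[0],s[1],1])
def onz(m,u,v,z):
    o,d=ray(m,u,v); return o+d*(z-o[2])/d[2]
def proj(m,p):
    f=192/np.tan(np.radians(m["fov_y"])/2)
    T=np.array(m["camera_from_world"]); c=T[:3,:3]@p+T[:3,3]; s=c[:2]/c[2]
    s=s*(1+m["k1"]*(s@s)); return f*s+[m["cx"],m["cy"]]
E
python3 - <<'E'
from h import *
for n in("top","side"):
    i=camera(n); cv2.imwrite(f"pics/{n}.png",i)
    cv2.imwrite(f"pics/{n}2.png",cv2.resize(i,(800,600),interpolation=cv2.INTER_CUBIC))
    print(n,onz(camera_model(n),256,192,0),ray(camera_model(n),256,192)[0])
s=read_state();print(s["time"],s["ft_force"],s["orientation"])
E
```

```text
top [532.33850125  13.3667854    0.        ] [2.83426135e+02 3.11896907e-01 1.19698795e+03]
side [567.24070059  76.813543     0.        ] [ 184.81129191 -575.03440806  656.47298237]
0.1 [-0.31410937 -0.76887902  0.35531797] [[-9.53590426e-01  3.01105693e-01 -8.13793648e-04]
 [ 3.01106724e-01  9.53588549e-01 -1.90261840e-03]
 [ 2.03135074e-04 -2.05935743e-03 -9.99997859e-01]]
```

View pics/top2.png

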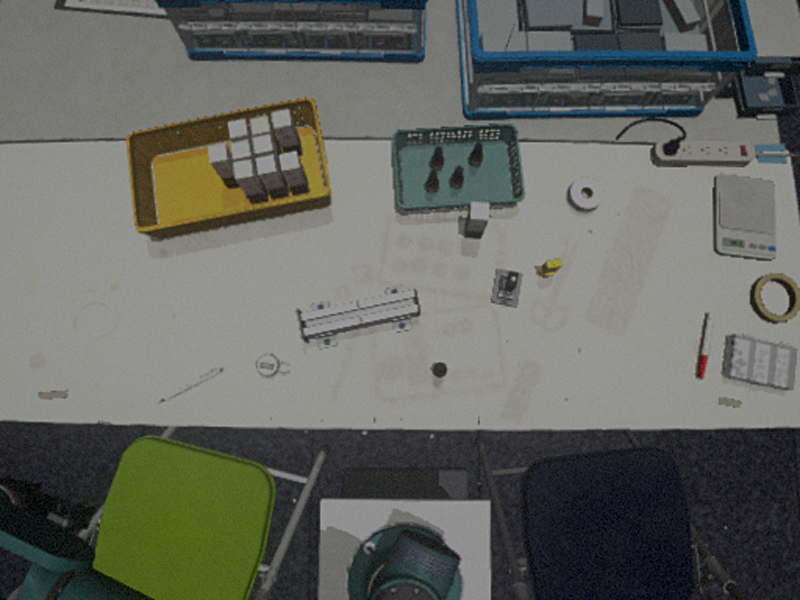

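View pics/side2.png

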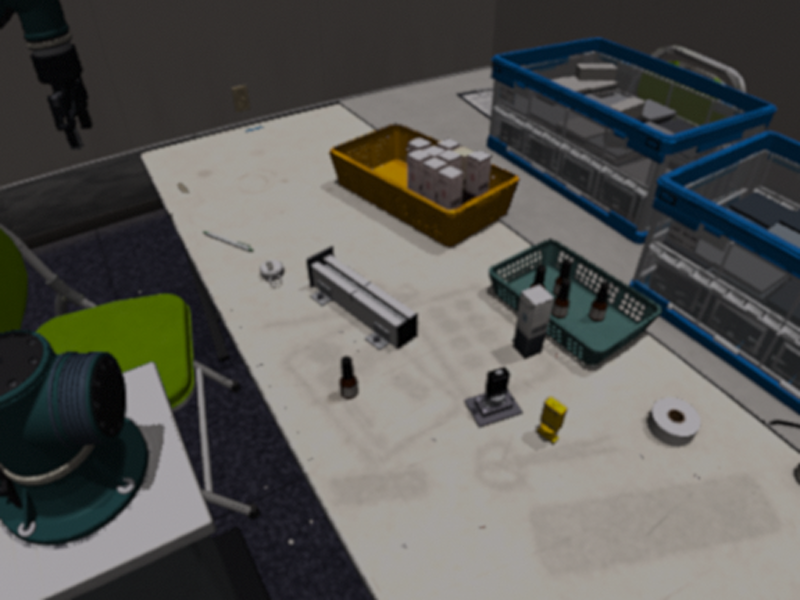

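The top view (800-px scale) shows the rail from (300,322), its steel plate end, to (418,303). The setting block with the black stop is at (506,287), the bottle at (439,370), the carton at (477,225), the counter at (268,365) and the yellow decoy at (548,268). The side view confirms that the tall plate is at the far (+y) end.

Run:
```python
from h import *
m=camera_model("top");k=1.5625
for n,u,v,z in[("plate",300,322,50),("cap",418,303,50),("grip",511,276,75),("block",507,289,16),("bottle",439,370,74),("carton",478,212,117),("counter",268,365,22)]:
    print(n,onz(m,u/k,v/k,z).round(0))
w=camera_model("wrist");s=read_state();R=np.array(s["orientation"]);T=np.array(w["camera_from_world"])
c,_=ray(w,256,192);print("cam in tool",R.T@(c-s["position"]),"axis",R.T@T[2,:3],w["fov_y"])
i=cv2.imread("pics/top.png");cv2.imwrite("pics/topc.png",cv2.resize(i[150:230,180:370],(800,337),interpolation=cv2.INTER_CUBIC))
```

```text
plate [478. 201.  50.]
cap [516. -21.  50.]
grip [ 565. -196.   75.]
block [ 553. -197.   16.]
bottle [387. -60.  74.]
carton [ 676. -130.  117.]
counter [398. 264.  22.]
cam in tool [  80.63083429    0.59346722 -142.22704269] axis [-3.15843545e-01 -5.18430224e-05  9.48811284e-01] 60.960886800931405
```

View pics/topc.png

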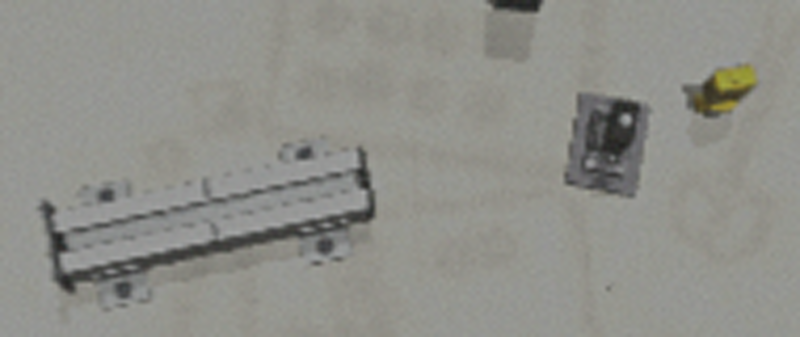

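step_arm --rows '[[[0.131, -0.24, -0.02, 0.004, 0], [0.131, -0.24, -0.02, 0.004, 0], [0.131, -0.24, -0.02, 0.004, 0], [0.131, -0.24, -0.02, 0.004, 0], [0.131, -0.24, -0.02, 0.004, 0], [0.131, -0.24, -0.02, 0.004, 0], [0.131, -0.24, -0.02, 0.004, 0], [0.131, -0.24, -0.02, 0.004, 0], [0.131, -0.24, -0.02, 0.004, 0], [0.131, -0.24, -0.02, 0.004, 0]]]'

```text
time: 0.93
position: [362.2, 162.6, 200.9]
orientation: [[-0.976, 0.22, 0.0], [0.22, 0.976, 0.0], [-0.0, 0.0, -1.0]]
ft_force: [1.0, 1.1, -0.3]
opening: 0.501
grasp_force: 0.0
```

step_arm --rows '[[[0.131, -0.24, -0.02, 0.004, 0], [0.131, -0.24, -0.02, 0.004, 0], [0.131, -0.24, -0.02, 0.004, 0], [0.131, -0.24, -0.02, 0.004, 0], [0.131, -0.24, -0.02, 0.004, 0], [0.131, -0.24, -0.02, 0.004, 0], [0.131, -0.24, -0.02, 0.004, 0], [0.131, -0.24, -0.02, 0.004, 0], [0.131, -0.24, -0.02, 0.004, 0], [0, 0, 0, 0, 0]]]'

```text
time: 1.77
position: [540.2, -165.7, 171.1]
orientation: [[-0.988, 0.152, -0.003], [0.152, 0.988, -0.002], [0.003, -0.002, -1.0]]
ft_force: [-0.3, 0.3, -0.5]
opening: 0.503
grasp_force: 0.0
```

Run:
```python
from h import *
s=read_state();w=camera_model("wrist");i=camera("wrist");cv2.imwrite("pics/w1.png",i)
import json;json.dump({k:(v.tolist() if hasattr(v,'tolist') else v) for k,v in w.items()},open("w1.json","w"))
cv2.imwrite("pics/w1b.png",cv2.resize(i,(800,600)))
print(s["time"],s["position"],s["opening"],np.degrees(np.arctan2(s["orientation"][1][1],s["orientation"][0][1])))
```

```text
1.7667 [ 540.23062304 -165.67653226  171.09381806] 0.5025615059110135 81.25835756048302
```

View pics/w1b.png

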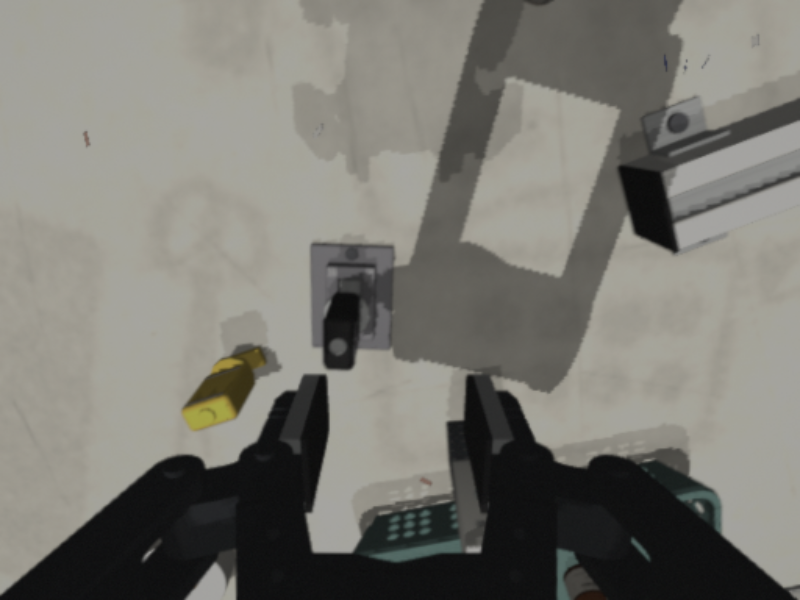

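The wrist view shows the block corners at about (312,243), (394,247), (391,349) and (312,346). The black stop stands in it with its top face centred near (338,347), and the yellow decoy is to its left.

Run:
```python
from h import *
import json
m=json.load(open("w1.json"));i=cv2.imread("pics/w1.png");k=1.5625
for z in(0,16):
    P=np.array([onz(m,u/k,v/k,z)[:2] for u,v in[(312,243),(394,247),(391,349),(312,346)]])
    print(z,P.round(0).tolist(),P.mean(0).round(1),[np.linalg.norm(P[a]-P[(a+1)%4]).round(0) for a in range(4)])
print("top",onz(m,338/k,347/k,78))
c=i[145:245,195:260];cv2.imwrite("pics/c1.png",cv2.resize(c,None,fx=6,fy=6,interpolation=cv2.INTER_CUBIC))
```

```text
0 [[521.0, -216.0], [532.0, -165.0], [600.0, -178.0], [590.0, -230.0]] [ 560.9 -197.4] [np.float64(52.0), np.float64(70.0), np.float64(53.0), np.float64(71.0)]
16 [[518.0, -213.0], [528.0, -165.0], [593.0, -177.0], [584.0, -226.0]] [ 555.8 -195.1] [np.float64(49.0), np.float64(66.0), np.float64(50.0), np.float64(67.0)]
top [ 560.68313979 -198.05221535   78.        ]
```

View pics/c1.png

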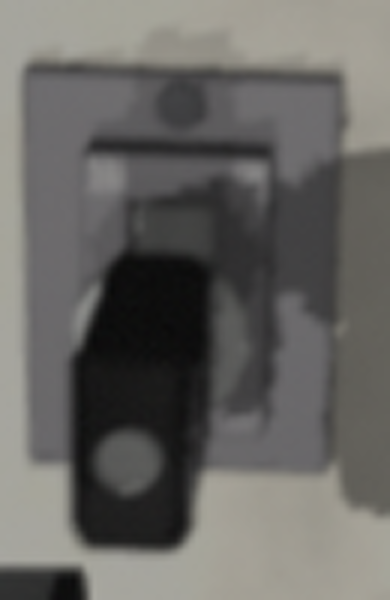

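step_arm --rows '[[[0.07, -0.108, -0.05, -0.012, 0], [0.069, -0.107, -0.05, -0.011, 0], [0, 0, -0.2, 0, 0], [0, 0, -0.2, 0, 0], [0, 0, -0.2, 0, 0], [0, 0, -0.1, 0, 0], [0, 0, -0.067, 0, 0], [0, 0, 0, 0, 0], [0, 0, 0, 0, -0.5], [0, 0, 0, 0, -1]]]' --force 50

```text
time: 2.65
position: [560.9, -191.8, 46.4]
orientation: [[-0.981, 0.193, 0.003], [0.193, 0.981, -0.001], [-0.003, -0.001, -1.0]]
ft_force: [0.5, 0.8, -0.3]
opening: 0.227
grasp_force: 5.6
```

step_arm --rows '[[[0, 0, 0, 0, -1], [0, 0, 0, 0, -1], [0, 0, 0, 0, -1], [0, 0, 0, 0, -1], [0, 0, 0, 0, -1], [0, 0, 0, 0, -1]]]' --force 50

```text
time: 3.15
position: [560.5, -195.7, 47.2]
orientation: [[-0.981, 0.194, 0.003], [0.194, 0.981, -0.008], [-0.005, -0.008, -1.0]]
ft_force: [-1.8, -7.5, 1.3]
opening: 0.181
grasp_force: 49.6
```

step_arm --rows '[[[0, -0.013, 0, 0, -1], [0, -0.013, 0, 0, -1], [0, 0, 0, 0, -1], [0, 0, 0, 0, -1]]]'

```text
time: 3.48
position: [560.6, -196.7, 46.9]
orientation: [[-0.981, 0.194, 0.003], [0.194, 0.981, -0.002], [-0.003, -0.002, -1.0]]
ft_force: [-3.5, -2.6, 5.9]
opening: 0.176
grasp_force: 50.4
```

Run:
```python
from h import *
s=read_state();print(s["position"],s["ft_force"],s["ft_torque"],s["opening"])
m=camera_model("top");f=lambda x,y:(180+x/4.2105,150+y/4.2105)
# rail mark and slot geometry from topc crop, z=50
for n,p in[("mark",(210,210)),("mark ends",(207,190)),("",(213,230)),("cap slot",(365,178)),("plate slot",(57,240))]:
    print(n,onz(m,*f(*p),50).round(1))
```

```text
[ 560.55653651 -196.71785113   46.89114877] [-3.50293542 -2.55225899  5.85493971] [-0.35885753  0.65073377  0.00741003] 0.17625019881445386
mark [497.4  89.8  50. ]
mark ends [511.7  92.3  50. ]
 [483.2  87.3  50. ]
cap slot [521.4 -18.9  50. ]
plate slot [475.  196.6  50. ]
```

step_arm --rows '[[[0, 0, 0.04, 0, -1], [0, 0, 0.1, 0, -1], [0, 0, 0.2, 0, -1], [0, 0, 0.2, 0, -1], [0, 0, 0.147, 0, -1], [-0.02, 0.08, 0, -0.05, -1], [-0.042, 0.15, 0, -0.05, -1], [-0.042, 0.19, 0, -0.05, -1], [-0.042, 0.19, 0, -0.05, -1], [-0.042, 0.19, 0, -0.05, -1]]]'

```text
time: 4.32
position: [531.4, -73.7, 147.6]
orientation: [[-0.749, 0.662, 0.001], [0.662, 0.749, 0.002], [0.0, 0.002, -1.0]]
ft_force: [-0.5, 0.8, -1.3]
opening: 0.179
grasp_force: 49.3
```

step_arm --rows '[[[-0.042, 0.19, 0, -0.05, -1], [-0.042, 0.19, 0, -0.05, -1], [-0.042, 0.19, 0, -0.05, -1], [-0.042, 0.19, 0, -0.05, -1], [-0.042, 0.19, 0, -0.05, -1], [-0.042, 0.19, 0, -0.05, -1], [-0.023, 0.16, 0, -0.019, -1], [0, 0, 0, 0, -1], [0, 0, 0, 0, -1], [0, 0, 0, 0, -1]]]'

```text
time: 5.15
position: [490.3, 119.5, 147.4]
orientation: [[-0.184, 0.983, 0.0], [0.983, 0.184, 0.0], [0.0, 0.0, -1.0]]
ft_force: [0.5, -0.5, -1.7]
opening: 0.18
grasp_force: 49.3
```

Run:
```python
from h import *
s=read_state();w=camera_model("wrist");i=camera("wrist");cv2.imwrite("pics/w2.png",i)
import json;json.dump({k:(v.tolist() if hasattr(v,'tolist') else v) for k,v in w.items()},open("w2.json","w"))
cv2.imwrite("pics/w2b.png",cv2.resize(i,(800,600)))
print(s["time"],s["position"],s["opening"],s["grasp_force"],s["ft_force"],s["ft_torque"],np.degrees(np.arctan2(s["orientation"][1][1],s["orientation"][0][1])))
```

```text
5.15 [490.31679322 119.45809847 147.44117586] 0.18032105000783216 49.328123331069946 [ 0.47715391 -0.46418767 -1.73500754] [ 0.01178842  0.00482305 -0.01365301] 10.622720443815403
```

View pics/w2b.png

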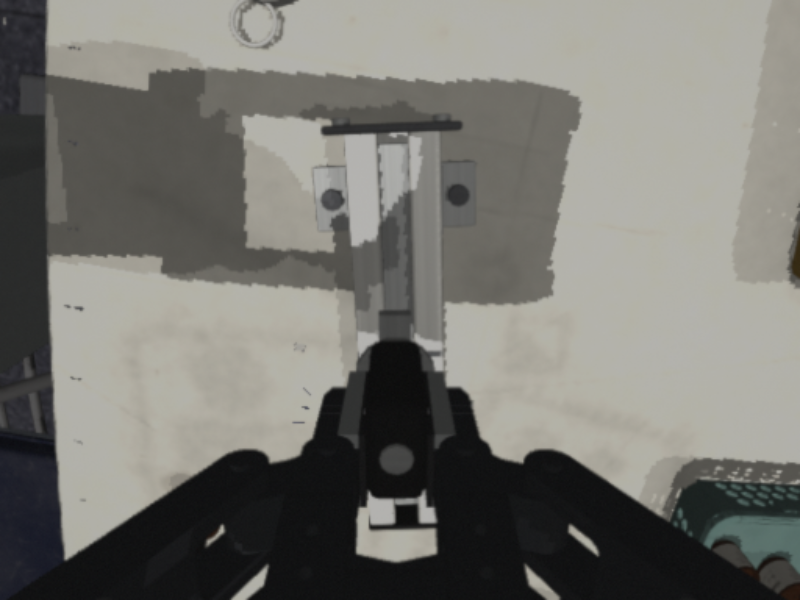

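Run:
```python
from h import *
i=cv2.imread("pics/w2.png");c=i[75:245,200:310]
cv2.imwrite("pics/c2.png",cv2.resize(cv2.convertScaleAbs(c,alpha=1.3),None,fx=3.5,fy=3.5,interpolation=cv2.INTER_CUBIC))
```

```text
(no output)
```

View pics/c2.png

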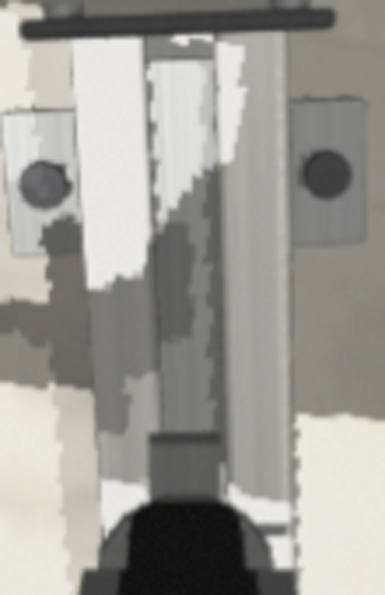

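The mark line on the right lip is at crop (268,528). The slot and rail edges are clear, and the stop's head is at crop (150–219, 435–500), roughly in line with the slot.

Run:
```python
from h import *
import json
m=json.load(open("w2.json"));P=lambda x,y,z:onz(m,200+x/3.5,75+y/3.5,z)[:2]
g=lambda a,b:np.degrees(np.arctan2(*(a-b)[::-1]))
L1,L2,R1,R2=P(75,60,50),P(98,450,50),P(287,60,50),P(293,450,50)
S1,S2,T1,T2=P(147,100,50),P(157,430,50),P(217,100,50),P(223,430,50)
print("ang",g(L1,L2),g(R1,R2),g(S1,S2),g(T1,T2),"w",np.linalg.norm(L1-R1),np.linalg.norm(L2-R2))
u=(L1-L2)/np.linalg.norm(L1-L2)+(R1-R2)/np.linalg.norm(R1-R2);u/=np.linalg.norm(u);n=np.array([u[1],-u[0]])
print("lateral n.: ",[round(float(q@n),1) for q in(L1,L2,R1,R2,S1,S2,T1,T2)],"n",n,"u",u,g(u,0*u))
M=P(268,528,50);print("mark along",M@u, "plate along",P(180,40,50)@u)
c=(L2+R2)/2; mk=c+u*((M-c)@u);print("mark",mk)
tcp=np.array([490.32,119.46])
for z in(106,104,108):
    a,b=P(150,435,z),P(219,435,z);print("head",a,b,np.linalg.norm(a-b),"ang",g(b,a)+90,"lat rel tcp",((a+b)/2-tcp)@n,"along",((a+b)/2-tcp)@u)
print("tcp-mark along,lat",(tcp-mk)@u,(tcp-mk)@n)
```

```text
ang 102.41669859788863 103.03101325160515 101.7794454639592 102.12830297917701 w 42.92709368708354 43.83331673539517
lateral n.:  [485.6, 485.2, 528.5, 529.0, 499.8, 498.6, 514.1, 513.4] n [0.97544292 0.22025236] u [-0.22025236  0.97544292] 102.72385592474689
mark along -21.886539554281192 plate along 86.323914631761
mark [499.4470309   90.33624334]
head [482.50146191 132.00925541] [494.12776574 134.18588764] 11.828299482834371 ang 100.603945214275 lat rel tcp 1.0475676067449289 along 13.744363679066048
head [482.56939071 131.27103967] [494.32228462 133.47137161] 11.957088945711869 ang 100.60394521427502 lat rel tcp 1.0155851673627703 along 13.006932854424383
head [482.43353312 132.74747116] [493.93324686 134.90040367] 11.699510019956929 ang 100.60394521427494 lat rel tcp 1.0795500461270875 along 14.481794503707714
tcp-mark along,lat 30.418812455091274 -2.4883214782301835
```

step_arm --rows '[[[0.016, -0.06, 0, 0.004, -1], [0.016, -0.06, 0, 0.004, -1], [0.017, -0.068, 0, 0.005, -1], [0, 0, -0.1, 0, -1], [0, 0, -0.15, 0, -1], [0, 0, -0.08, 0, -1], [0, 0, 0, 0, -1], [0, 0, 0, 0, -1]]]'

```text
time: 5.87
position: [497.1, 90.5, 97.0]
orientation: [[-0.209, 0.978, -0.002], [0.978, 0.209, -0.0], [0.0, -0.002, -1.0]]
ft_force: [-0.0, -0.6, -1.4]
opening: 0.179
grasp_force: 49.3
```

Run:
```python
from h import *
s=read_state();w=camera_model("wrist");i=camera("wrist")
import json;json.dump({k:(v.tolist() if hasattr(v,'tolist') else v) for k,v in w.items()},open("w3.json","w"))
cv2.imwrite("pics/w3.png",i)
cv2.imwrite("pics/c3.png",cv2.resize(cv2.convertScaleAbs(i[60:270,190:330],alpha=1.2),None,fx=2.85,fy=2.85,interpolation=cv2.INTER_CUBIC))
print(s["time"],s["position"],s["ft_force"],np.degrees(np.arctan2(s["orientation"][1][1],s["orientation"][0][1])))
```

```text
5.8667 [497.1401349   90.53240073  97.0400988 ] [-0.04619696 -0.59233098 -1.36549612] 12.062919669714724
```

View pics/c3.png

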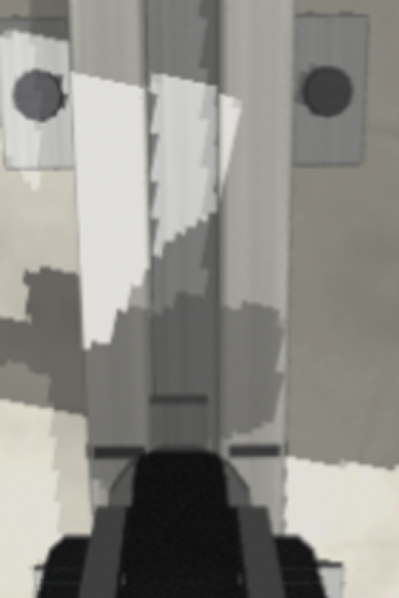

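The mark lines are at crop y=451 (x 92–145 and 230–281). The head's lower front edge is at y=400, x 150–208, slightly left of the slot centre (about 183).

Run:
```python
from h import *
import json
m=json.load(open("w3.json"));P=lambda x,y,z:onz(m,190+x/2.85,60+y/2.85,z)[:2]
g=lambda a,b:np.degrees(np.arctan2(*(a-b)[::-1]))
L1,L2,R1,R2=P(71,80,50),P(87,400,50),P(293,80,50),P(287,440,50)
S1,S2,T1,T2=P(147,60,50),P(149,390,50),P(218,60,50),P(219,390,50)
print("ang",g(L1,L2),g(R1,R2),g(S1,S2),g(T1,T2))
a=np.radians(102.2);u=np.array([np.cos(a),np.sin(a)]);n=np.array([u[1],-u[0]])
print([round(float(q@n),1) for q in(L1,L2,R1,R2,S1,S2,T1,T2)])
A,B=P(92,452,50),P(281,451,50);print("mark",(A+B)/2,"lat",A@n,B@n,"along",A@u,B@u,"ang",g(B,A)+90)
h=[P(150,400,56),P(208,400,56)];c=sum(h)/2;print("head lat",h[0]@n,h[1]@n,"along centre",c@u-15,"ang",g(h[1],h[0])+90)
print(np.array([497.14,90.53])@n,np.array([497.14,90.53])@u)
```

```text
ang 103.00037935212967 103.1396139930934 101.78583326695231 102.90737823714075
[484.6, 485.5, 528.0, 529.3, 499.5, 499.0, 513.3, 514.2]
mark [499.41396316  89.83371989] lat 486.18651353469807 528.0519624533464 along -17.81966083825559 -17.647636068542965 ang 102.43542654051942
head lat 499.44345051683445 511.6394294493295 along centre -18.323542454851335 ang 102.09942445085508
505.04377150849604 -16.572548400111657
```

step_arm --rows '[[[0.008, 0.004, 0, 0.003, -1], [0, 0, -0.02, 0, -1], [0, 0, -0.02, 0, -1], [0, 0, -0.01, 0, -1], [0, 0, -0.01, 0, -1], [0, 0, 0, 0, -1]]]'

```text
time: 6.42
position: [498.6, 91.8, 88.4]
orientation: [[-0.216, 0.976, -0.001], [0.976, 0.216, -0.0], [0.0, -0.001, -1.0]]
ft_force: [0.1, 1.0, -1.1]
opening: 0.178
grasp_force: 49.3
```

step_arm --rows '[[[0, 0, -0.01, 0, -1], [0, 0, -0.01, 0, -1], [0, 0, 0, 0, -1]]]'

```text
time: 6.67
position: [498.7, 91.8, 85.5]
orientation: [[-0.216, 0.976, -0.001], [0.976, 0.216, -0.0], [0.0, -0.001, -1.0]]
ft_force: [-0.3, 0.1, -0.8]
opening: 0.179
grasp_force: 49.3
```

step_arm --rows '[[[0, 0, -0.01, 0, -1], [0, 0, -0.01, 0, -1], [0, 0, -0.01, 0, -1], [0, 0, 0, 0, -1]]]'

```text
time: 7.0
position: [498.8, 91.8, 81.1]
orientation: [[-0.216, 0.976, -0.0], [0.976, 0.216, 0.0], [0.0, -0.0, -1.0]]
ft_force: [-0.4, -0.3, -1.6]
opening: 0.181
grasp_force: 49.3
```

step_arm --rows '[[[0, 0, -0.01, 0, -1], [0, 0, -0.01, 0, -1], [0, 0, 0, 0, -1]]]'

```text
time: 7.25
position: [499.0, 91.8, 79.0]
orientation: [[-0.216, 0.976, 0.001], [0.976, 0.216, 0.0], [-0.0, 0.001, -1.0]]
ft_force: [-1.8, -0.6, 3.9]
opening: 0.178
grasp_force: 50.1
```

step_arm --rows '[[[0, 0, -0.01, 0, -1], [0, 0, -0.01, 0, -1], [0, 0, -0.01, 0, -1], [0, 0, 0, 0, -1], [0, 0, 0, 0, -1]]]'

```text
time: 7.67
position: [499.1, 91.8, 75.4]
orientation: [[-0.216, 0.976, 0.001], [0.976, 0.216, 0.0], [-0.0, 0.001, -1.0]]
ft_force: [-4.5, -0.3, 9.3]
opening: 0.178
grasp_force: 50.7
```

step_arm --rows '[[[-0.004, 0, -0.006, 0, -1], [0, 0, 0, 0, -1], [0, 0, 0, 0.03, -1], [0, 0, 0, 0.05, -1], [0, 0, 0, 0, -1]]]'

```text
time: 8.08
position: [499.4, 91.7, 75.1]
orientation: [[-0.379, 0.925, 0.003], [0.925, 0.379, -0.0], [-0.001, 0.003, -1.0]]
ft_force: [-2.3, -0.6, 8.8]
opening: 0.177
grasp_force: 50.9
```

step_arm --rows '[[[0, 0, -0.004, 0.03, -1], [0, 0, 0, 0.05, -1], [0, 0, 0, 0.055, -1], [0, 0, 0, 0.055, -1], [0, 0, 0, 0.055, -1], [0, 0, 0, 0, -1]]]'

```text
time: 8.58
position: [500.4, 91.6, 75.0]
orientation: [[-0.785, 0.62, 0.006], [0.62, 0.785, -0.0], [-0.005, 0.004, -1.0]]
ft_force: [-1.2, -1.2, 9.9]
opening: 0.18
grasp_force: 50.8
```

step_arm --rows '[[[0, 0, 0, 0.05, -1], [0, 0, 0, 0.055, -1], [0, 0, 0, 0.055, -1], [0, 0, 0, 0.055, -1], [0, 0, 0, 0.055, -1], [0, 0, 0, 0.055, -1], [0, 0, 0, 0.05, -1], [0, 0, 0, 0.047, -1], [0, 0, 0, 0, -1], [0, 0, 0, 0, -1]]]'

```text
time: 9.42
position: [500.2, 91.2, 74.9]
orientation: [[-0.978, -0.21, 0.005], [-0.21, 0.978, -0.001], [-0.005, -0.002, -1.0]]
ft_force: [-2.2, -1.2, 8.9]
opening: 0.181
grasp_force: 50.9
```

step_arm --rows '[[[0, 0, 0.006, 0, -1], [0, 0, 0, 0, -1], [-0.002, 0.01, 0, 0, -1], [-0.002, 0.01, 0, 0, -1], [-0.003, 0.013, 0, 0, -1], [0, 0, 0, 0, -1]]]'

```text
time: 9.92
position: [499.5, 94.4, 75.7]
orientation: [[-0.978, -0.21, 0.006], [-0.21, 0.978, -0.005], [-0.005, -0.006, -1.0]]
ft_force: [0.2, -5.6, 7.9]
opening: 0.179
grasp_force: 50.8
```

step_arm --rows '[[[-0.002, 0.009, 0, 0, -1], [-0.002, 0.009, 0, 0, -1], [-0.002, 0.009, 0, 0, -1], [0, 0, 0, 0, -1], [0, 0, 0, 0, -1]]]'

```text
time: 10.33
position: [498.6, 98.4, 75.7]
orientation: [[-0.978, -0.21, 0.006], [-0.21, 0.978, -0.005], [-0.005, -0.006, -1.0]]
ft_force: [-0.3, -6.3, 8.8]
opening: 0.178
grasp_force: 50.8
```

step_arm --rows '[[[0, 0, 0.005, 0, -1], [-0.002, 0.009, 0, 0, -1], [-0.002, 0.009, 0, 0, -1], [0, 0, 0, 0, -1], [0, 0, 0, 0, -1]]]'

```text
time: 10.75
position: [498.0, 100.8, 75.8]
orientation: [[-0.978, -0.21, 0.006], [-0.21, 0.978, -0.006], [-0.004, -0.007, -1.0]]
ft_force: [1.2, -5.6, 5.4]
opening: 0.176
grasp_force: 50.6
```

step_arm --rows '[[[-0.002, 0.009, 0, 0, -1], [-0.002, 0.009, 0, 0, -1], [0, 0, 0, 0, -1], [0, 0, 0, 0, -1]]]'

```text
time: 11.08
position: [497.4, 103.5, 75.8]
orientation: [[-0.978, -0.209, 0.006], [-0.21, 0.978, -0.006], [-0.004, -0.007, -1.0]]
ft_force: [0.4, -6.8, 5.8]
opening: 0.182
grasp_force: 50.6
```

step_arm --rows '[[[-0.002, 0.009, 0, 0, -1], [-0.002, 0.009, 0, 0, -1], [0, 0, 0, 0, -1], [0, 0, 0, 0, -1]]]'

```text
time: 11.42
position: [496.8, 106.2, 75.8]
orientation: [[-0.978, -0.209, 0.006], [-0.21, 0.978, -0.005], [-0.004, -0.006, -1.0]]
ft_force: [0.5, -6.5, 6.5]
opening: 0.182
grasp_force: 50.6
```

step_arm --rows '[[[0, 0, 0.005, 0, -1], [-0.002, 0.009, 0, 0, -1], [-0.002, 0.009, 0, 0, -1], [0, 0, 0, 0, -1], [0, 0, 0, 0, -1]]]'

```text
time: 11.83
position: [496.1, 108.5, 75.9]
orientation: [[-0.978, -0.209, 0.005], [-0.209, 0.978, -0.006], [-0.004, -0.007, -1.0]]
ft_force: [1.1, -7.3, 2.3]
opening: 0.176
grasp_force: 50.2
```

step_arm --rows '[[[-0.002, 0.009, 0, 0, -1], [-0.002, 0.009, 0, 0, -1], [0, 0, 0, 0, -1], [0, 0, 0, 0, -1]]]'

```text
time: 12.17
position: [495.5, 111.4, 76.0]
orientation: [[-0.978, -0.209, 0.005], [-0.209, 0.978, -0.006], [-0.004, -0.007, -1.0]]
ft_force: [1.2, -7.9, 4.1]
opening: 0.18
grasp_force: 50.3
```

Along the slot it is now about 22 mm past the mark, with the head rubbing the strips. I'll carry on.

step_arm --rows '[[[-0.002, 0.009, 0, 0, -1], [-0.002, 0.009, 0, 0, -1], [0, 0, 0, 0, -1], [0, 0, 0, 0, -1]]]'

```text
time: 12.5
position: [494.8, 115.0, 76.7]
orientation: [[-0.978, -0.21, 0.005], [-0.21, 0.978, -0.004], [-0.004, -0.005, -1.0]]
ft_force: [0.4, -5.4, 6.5]
opening: 0.179
grasp_force: 50.7
```

step_arm --rows '[[[-0.002, 0.009, 0, 0, -1], [-0.002, 0.009, 0, 0, -1], [0, 0, 0, 0, -1], [0, 0, 0, 0, -1]]]'

```text
time: 12.83
position: [494.4, 117.1, 76.7]
orientation: [[-0.978, -0.21, 0.006], [-0.21, 0.978, -0.005], [-0.004, -0.006, -1.0]]
ft_force: [0.3, -6.2, 6.9]
opening: 0.176
grasp_force: 50.7
```

step_arm --rows '[[[0, 0, 0.007, 0, -1], [0, 0, 0, 0, -1], [0, 0, 0, 0, -1]]]'

```text
time: 13.08
position: [494.4, 117.1, 77.6]
orientation: [[-0.978, -0.21, 0.006], [-0.21, 0.978, -0.005], [-0.004, -0.006, -1.0]]
ft_force: [1.2, -7.6, 6.3]
opening: 0.18
grasp_force: 50.5
```

step_arm --rows '[[[0.001, -0.006, 0, 0, -1], [0.001, -0.006, 0.007, 0, -1], [0, 0, 0, 0, -1], [0, 0, 0, 0, -1]]]'

```text
time: 13.42
position: [494.3, 116.8, 78.3]
orientation: [[-0.978, -0.21, 0.005], [-0.21, 0.978, -0.002], [-0.004, -0.003, -1.0]]
ft_force: [1.4, -4.4, 6.1]
opening: 0.181
grasp_force: 50.4
```

step_arm --rows '[[[0.001, -0.008, 0.006, 0, -1], [0, 0, 0, 0, -1], [0, 0, 0, 0, -1]]]'

```text
time: 13.67
position: [494.2, 116.6, 78.7]
orientation: [[-0.978, -0.21, 0.004], [-0.21, 0.978, 0.0], [-0.004, -0.001, -1.0]]
ft_force: [4.1, -2.4, 4.0]
opening: 0.183
grasp_force: 50.2
```

step_arm --rows '[[[0, -0.004, 0.006, 0, -1], [0, 0, 0, 0, -1], [0, 0, 0, 0, -1]]]'

```text
time: 13.92
position: [494.1, 116.5, 78.9]
orientation: [[-0.978, -0.21, 0.004], [-0.21, 0.978, 0.001], [-0.004, 0.0, -1.0]]
ft_force: [6.2, -0.8, 1.5]
opening: 0.182
grasp_force: 49.8
```

step_arm --rows '[[[0.012, 0, 0.003, 0, -1], [0, 0, 0, 0, -1], [0, 0, 0, 0, -1]]]'

```text
time: 14.17
position: [494.3, 116.5, 78.8]
orientation: [[-0.978, -0.21, -0.0], [-0.21, 0.978, 0.001], [0.0, 0.001, -1.0]]
ft_force: [3.4, -1.1, 3.1]
opening: 0.178
grasp_force: 49.9
```

step_arm --rows '[[[0.012, 0, 0.006, 0, -1], [0, 0, 0, 0, -1], [0, 0, 0, 0, -0.5], [0, 0, 0, 0, -0.3], [0, 0, 0, 0, 0], [0, 0, 0, 0, 0], [0, 0, 0, 0, 0], [0, 0, 0, 0, 0]]]' --force 20

```text
time: 14.83
position: [496.1, 116.1, 80.0]
orientation: [[-0.978, -0.21, -0.0], [-0.21, 0.978, 0.0], [0.0, 0.0, -1.0]]
ft_force: [0.7, 0.9, 1.0]
opening: 0.5
grasp_force: 0.0
```

step_arm --rows '[[[0, 0, 0.1, 0, 0], [0, 0, 0.15, 0, 0], [0, 0, 0.15, 0, 0], [0, 0, 0.15, 0, 0], [0, 0, 0, 0, 0], [0, 0, 0, 0, 0]]]'

```text
time: 15.33
position: [497.2, 116.2, 164.2]
orientation: [[-0.978, -0.21, 0.004], [-0.21, 0.978, 0.001], [-0.004, -0.0, -1.0]]
ft_force: [-0.1, 0.6, -0.3]
opening: 0.504
grasp_force: 0.0
```

Run:
```python
from h import *
s=read_state();w=camera_model("wrist");i=camera("wrist")
import json;json.dump({k:(v.tolist() if hasattr(v,'tolist') else v) for k,v in w.items()},open("w4.json","w"))
cv2.imwrite("pics/w4.png",i);cv2.imwrite("pics/w4b.png",cv2.resize(i,(800,600)))
print(s["time"],s["position"],s["ft_force"])
```

```text
15.3333 [497.1965525  116.16706451 164.2095093 ] [-0.13938743  0.58096977 -0.30879779]
```

View pics/w4b.png

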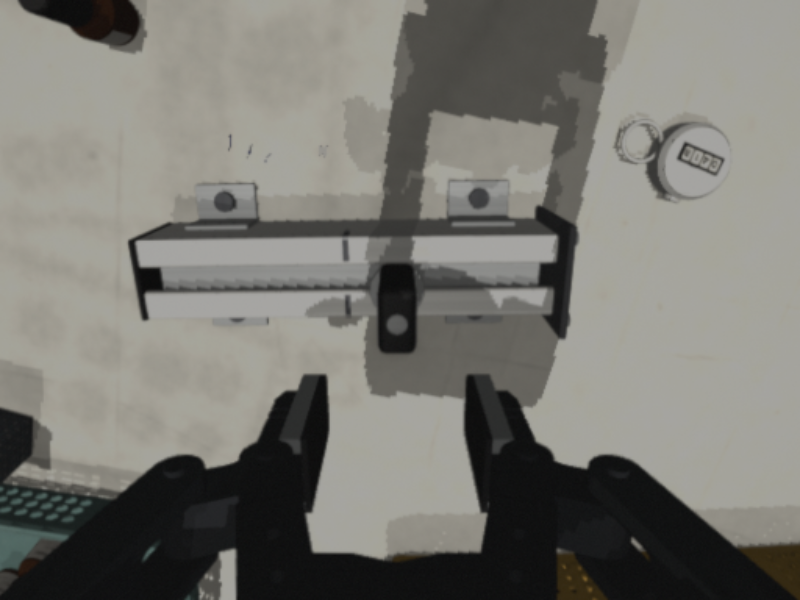

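The stop stands upright, square across the slot about 26 mm plate-side of the mark (top face at (397,324)), with the gripper clear. Its height of about 40 mm matches the seat.

```bash
python3 -c "
from plant import *
print(finish_job())"
```

```text
the job is handed in; nothing more can be done
None
```

I handed the job in: the stop is released and stands upright, square across the slot and seated in the recess about 26 mm from the mark towards the steel plate. The hand-in gave no verdict.

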